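# Set out a lab bench: clip in the tube insert, cover it, line up bottle and jar

## Task

Set out the bench for the next tube run: press the tube insert down into the open rack base until it is fully home and caught under the two sprung end tabs, and lay the knobbed cover squarely on top of it. Stand the bottle midway between the rack base and the mixer, in line with their centres, and stand the squat jar behind the bottle, on the side away from the robot and square to that row, leaving a gap of about 3 cm between bottle and jar. Keep bottle and jar upright and leave the beaker, the burner and the pipette where they are.

Things in the scene. Friction and masses are not known exactly. Their poses are not given: they have to be found in the camera images.
- insert_c (a point): Tube insert, loose, 90 g: blue block with a 5 x 4 grid of dark holes on top. 46 mm high; foot flange 84 x 52 mm, 5 thick, above it 72 x 52 mm. Point: its centre, 23 mm above the underside; x along its length, y across (52 mm, the way to grip it), z up. Either way round fits. Grip its upper 20 mm: the rack's walls close round the lower part. Seated, its top is 50 mm above the bench.
- cover_c (a point): Cover, loose, 70 g: white plate 88 x 60 x 5 mm with a black knob in the middle (a 24 mm diameter head from 9 to 30 mm above the plate's underside). Point: on the knob's axis, 15 mm above the underside; x along the length, z up. It lies flat on the bench; on the insert it simply rests on the flat top.
- bottle_c (a point): Bottle, loose, 220 g: clear glass, 56 mm diameter, 108 mm high with its cap; straight up to 64 mm, then a shoulder and an orange cap of 38 mm diameter from 82 mm to 108 mm above the bench. Point: its centre, 54 mm above its underside; z up. Easiest gripped by the cap.
- jar_c (a point): Squat jar, loose, 160 g: amber glass with a black lid, 60 mm diameter at the lid (top 18 mm), 58 mm below, 54 mm high. Point: its centre, 27 mm above its underside; z up.
- rack: Rack base, fixed: open white tray 110 x 70 mm, 22 mm high, inside 90 x 56, floor 4 thick; at each short end a sprung black tab with a sloping nose. Origin: centre of underside; x along its length, away from the robot; the mixer lies on its +y or -y axis; z up. The lowered insert stops on the noses, underside about 16 mm above the bench; 10-20 N on its top centre presses it 12 mm down to the floor, caught.
- mixer: Mixer, fixed: squarish white machine, 106 x 96 mm, 60 mm high, with a 48 mm black rubber cup on top, in all, 97 mm high. Origin: centre of its underside on the bench; z up. Its centre is 300 mm from the rack base's centre.
- beaker_c (a point): A bystander, not to be moved. White open beaker, 84 mm diameter, 85 mm high, behind the work. Point: its centre, 42 mm up.
- burner_c (a point): A bystander, not to be moved. Brass gas burner on a dark round foot of 80 mm diameter, 112 mm high, behind the work. Point: its centre line, 56 mm up.
- pipette_c (a point): A bystander, not to be moved. White hand pipette lying on the bench behind the work, 230 mm long along its y axis, 22 mm high. Point: its middle, 11 mm up.
There are look-alikes about, which are no part of the job. What is shaped like the part that bears cover_c but pink or turquoise is not meant. What is shaped like the part that bears jar_c but pink is not meant.

How it is judged:
By the outcome, as a careful person would: the job done as asked, in the order asked, and still so for the second after the job is handed in, with the robot touching nothing.
It also fails if it takes over 122 s, if anything falls off the work surface, if the arm or the gripper's body presses on something with over 40 N, if the wrist force passes 120 N, or if a joint passes its speed limit or range.

## Robot

A 6-joint arm with a two-finger parallel gripper is mounted at the origin on the work surface. World frame = base frame: x ahead of the robot, y to its left, z up, the work surface at z = 0. Lengths are in m, angles in rad, forces in N, time in s.
With the tool pointing down it reaches from about 0.4 to 0.825 m from the base axis. Payload 7 kg.
Tool frame: the origin (TCP) lies at the very end of the fingers, on their centre line; the grasp point (between the pads) lies 19 mm behind it; z points along the fingers, y is the direction in which the jaws open and shut (so a half turn about z gives the same grasp; the last joint's range is limited). The gripper opens to 85 mm and grips with 20 to 120 N. Pads are 22 mm wide; open, the fingers measure 114 mm over their backs; the gripper's body (76 mm by 85 mm) begins 54 mm behind the grasp point. The pads swing forward as they close: fully open they stand 13 mm farther back than shut.
Start: joints at [-0.962, 0.359, 0.012, 0, -1.224, -0.288], TCP at [0.213, -0.641, 0.231] pointing down, gripper open.
Joint ranges: [-3.07, 3.07], [-1.43, 2.12], [-1.02, 1.25], [-3.03, 1.67], [-3.05, -0], [-3.03, 3.03]. Speed limits (rad/s): [2.39, 2.39, 3.01, 3.14, 3.14, 3.14].

## Interface

Orientations are given as a unit quaternion [w, x, y, z].
In Python, from station import manip gives the robot as it stands. The module is installed in compiled form; this text tells all that it offers.
- The arm moves only by the tool play_rows, never from a script. Its argument "deltas" is text: rows parted by semicolons, each of 7 numbers parted by spaces: the gripper's target within -1 to 1 (shut at 1, half-way at 0, fully open at -1), then the shift along the tool's x, y, z in mm, then the turn, a rotation vector about the tool's x, y, z in degrees. A call has 1 to 20 rows; each row shifts and turns the commanded pose from where the row before left it, along the tool's axes as they then stand; what a row does not reach is not made up. A row lasts 1/8 s, in which the tool goes at most 62.5 mm and 10.7 degrees, less where a joint would pass 70% of its speed; a pose out of reach is approached as far as the arm can. A call with a gripper value outside its range is refused whole. The fingers move at their own pace and stop on an object; "squeeze" is the grip in N (left out, the last holds). Time passes only in rows, so rows that do not move let the fingers close. It gives the time, the measured TCP pose, the force and the opening at its end, in the units of the state.
- manip.read_state(): the state, without advancing time (a new reading comes with each control period).
- manip.get_image(name): name is "scene" or "top"; returns (picture, depth): 420x560x3 uint8, red, green, blue; 420x560 float32, m along the optical axis (not along the pixel's ray), 0 where there is no reading.
- manip.camera_params(name): a dict with "camera_matrix" (3x3 intrinsics, pixels), "extrinsics" (4x4, takes a point from camera to world coordinates). Camera axes: x right, y down, z forward; pixel columns grow to the right and rows downward; lengths in m; the calibration is good to about 2 mm. A picture is of the moment at which its call begins. camera_params takes no time and is no camera call.
- manip.sign_off(): hands the job in, once; it reports no verdict.
The state is a dict: "time_s": time; "joint_positions": joint angles; "qd": joint speeds; "effort": joint torques, N m; "ee_pos": TCP position; "orientation": TCP orientation; "ft_force": force on the tool from outside, world axes, zero at the start; "moment": the same for the moment, N m; "width": finger opening in m.
Only numpy, scipy, OpenCV 4.12 (cv2) and the standard library are available. Lean on these libraries where they do the work, as an engineer would, in place of code of your own. Each camera call takes 0.05 s, during which the arm holds its last target.

## Working session

There is one attempt and no reset: what is moved stays moved. The work goes in short steps, Python scripts to look and compute and a tool call to move; the robot and the scene stay as the last step left them, time stands still between calls to the robot, and variables do not carry over. Pictures are saved under pics/ and viewed, and the job is handed in when it is done.

Besides the shell and the picture viewer there is one more tool, called after "Emit:" in YAML: its name, and indented under it one key for each argument. play_rows: Moves the arm, as the interface text tells. Its arguments: {"type":"object","properties":{"deltas":{"type":"string"},"squeeze":{"type":"number"}},"required":["deltas"]}

```bash
mkdir -p pics; python3 - <<'E'
from station import manip
import cv2,numpy as np
print(manip.read_state())
for n in("scene","top"):
    im,d=manip.get_image(n); np.save(f"pics/{n}0.npy",im); np.save(f"pics/{n}0d.npy",d)
    cv2.imwrite(f"pics/{n}0.png",im[:,:,::-1]); p=manip.camera_params(n); print(n,np.round(p["camera_matrix"],1).tolist(),np.round(p["extrinsics"],3).tolist())
E
```

```text
{'time_s': 0.0, 'joint_positions': array([-9.61924063e-01,  3.59410373e-01,  1.10371698e-02, -3.46775061e-04,
       -1.22411693e+00, -2.88085695e-01]), 'qd': array([-1.05532373e-03, -1.37221836e-03,  5.00197605e-04,  7.93595223e-05,
       -1.00162525e-03, -8.17216836e-04]), 'effort': array([ 4.55032159e-04, -5.83319521e+01,  2.93413317e+01,  6.93685278e+00,
       -6.10019022e-03, -3.09988502e-05]), 'ee_pos': array([ 0.2126386 , -0.64010657,  0.23033967]), 'orientation': array([-2.20312812e-04, -1.59648102e-01,  9.87173612e-01,  8.33836384e-04]), 'ft_force': array([0.10545308, 0.18328931, 0.6912425 ]), 'moment': array([-0.02639374,  0.05172246,  0.01688906]), 'width': 0.08528651135119841}
scene [[381.4, 0.0, 287.7], [0.0, 381.4, 211.4], [0.0, 0.0, 1.0]] [[0.767, 0.506, -0.395, 0.982], [0.642, -0.607, 0.468, -0.398], [-0.003, -0.613, -0.79, 0.84], [0.0, 0.0, 0.0, 1.0]]
top [[422.3, 0.0, 283.4], [0.0, 422.3, 204.0], [0.0, 0.0, 1.0]] [[0.027, -0.998, 0.061, 0.509], [-1.0, -0.027, 0.002, 0.058], [-0.0, -0.061, -0.998, 1.056], [0.0, 0.0, 0.0, 1.0]]
```

View pics/scene0.png

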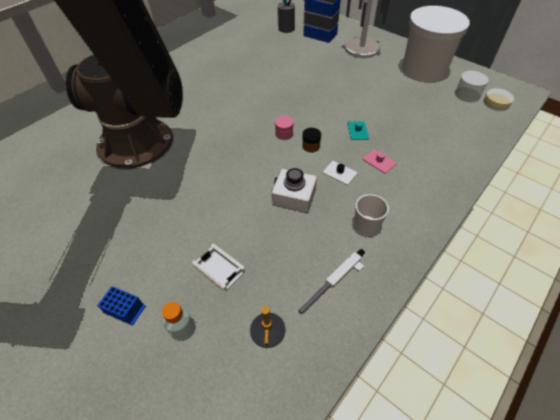

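View pics/top0.png

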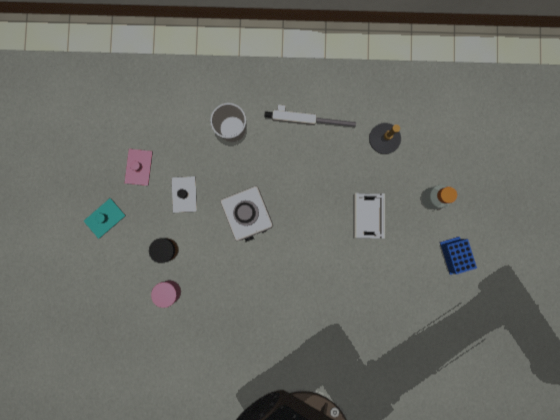

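Top view candidates:
- **Cover:** white plate at (184,194). Pink (138,167) and turquoise (104,218) are decoys.
- **Jar:** black lid over amber at (162,250). Pink (164,294) is a decoy.
- **Insert:** blue at (459,256).
- **Bottle:** orange cap at (447,195). The burner's orange part at (392,130) could be mistaken for it.

The rack is at (369,216) and the mixer at (246,213).

```bash
cat > h.py <<'E'
from station import manip
import cv2,numpy as np
def cast(n,uv,z):
    p=manip.camera_params(n);K=np.array(p["camera_matrix"]);T=np.array(p["extrinsics"])
    uv=np.atleast_2d(np.array(uv,float))
    r=np.c_[uv,np.ones(len(uv))]@np.linalg.inv(K).T@T[:3,:3].T
    o=T[:3,3]; return (o+r*((z-o[2])/r[:,2])[:,None])[:,:2]
def pts3(n,d):
    p=manip.camera_params(n);K=np.array(p["camera_matrix"]);T=np.array(p["extrinsics"])
    v,u=np.mgrid[:d.shape[0],:d.shape[1]]
    c=np.stack([(u-K[0,2])/K[0,0]*d,(v-K[1,2])/K[1,1]*d,d],-1)
    return c@T[:3,:3].T+T[:3,3]
def hsv(im): return cv2.cvtColor(im,cv2.COLOR_RGB2HSV)
def rect(n,mask,z,box):
    m=np.zeros(mask.shape,np.uint8);x0,y0,x1,y1=box
    m[y0:y1,x0:x1]=mask[y0:y1,x0:x1]*255
    cs,_=cv2.findContours(m,cv2.RETR_EXTERNAL,cv2.CHAIN_APPROX_NONE)
    c=max(cs,key=cv2.contourArea)[:,0,:]
    w=cast(n,c,z); (cx,cy),(a,b),ang=cv2.minAreaRect((w*1000).astype(np.float32))
    bx=cv2.boxPoints(((cx,cy),(a,b),ang)); e=bx[1]-bx[0];f=bx[2]-bx[1]
    l=e if np.hypot(*e)>np.hypot(*f) else f
    mo=cv2.moments(c); ctr=cast(n,[[mo['m10']/mo['m00'],mo['m01']/mo['m00']]],z)[0]*1000
    return dict(c=np.round([cx,cy],1),size=np.round([a,b],1),yaw=round(float(np.degrees(np.arctan2(l[1],l[0])))%180,1),mom=np.round(ctr,1),n=int((m>0).sum()))
E
python3 - <<'E'
from h import *
im=np.load("pics/top0.npy");d=np.load("pics/top0d.npy");H=hsv(im);h,s,v=[H[...,i].astype(int) for i in range(3)]
P=pts3("top",d);z=P[...,2]
print("depth z bench",np.median(z[330:350,100:200]))
def show(name,m,zz,box):
    r=rect("top",m,zz,box);x0,y0,x1,y1=box;mm=m[y0:y1,x0:x1];print(name,r,"medz",round(float(np.median(z[y0:y1,x0:x1][mm])),4))
show("insert",(h>105)&(h<130)&(s>120)&(z>0.035),.046,(430,225,490,285))
show("insertall",(h>105)&(h<130)&(s>120),.046,(430,225,490,285))
show("cover",(s<40)&(v>130),.005,(165,170,205,220))
show("knob",(v<70),.03,(168,175,200,212))
show("cap",(h<15)&(s>150)&(v>120),.108,(425,175,470,215))
show("jar",(v<60)&(z>.04),.054,(142,230,182,268))
show("rack",(z>.012)&(z<.04),.022,(345,185,400,245))
show("rackwhite",(v>140)&(s<40),.022,(345,185,400,245))
show("mixer",(z>.045)&(z<.3),.06,(210,180,285,250))
show("mixerw",(v>120)&(s<40),.06,(210,180,285,250))
show("cup",z>.085,.097,(225,190,265,235))
show("beaker",z>.07,.085,(205,95,255,145))
show("burner",z>.008,.01,(360,115,408,158))
show("pip",(z>.01),.02,(260,100,360,135))
big=[cv2.resize(im[y-30:y+30,x-30:x+30],(260,260),interpolation=cv2.INTER_CUBIC) for x,y in((459,256),(184,194),(447,195),(162,250),(369,216),(246,213))]
cv2.imwrite("pics/crops.png",np.vstack([np.hstack(big[:3]),np.hstack(big[3:])])[:,:,::-1])
E
```

```text
depth z bench -0.0009520644884499774
insert {'c': array([ 457.3, -363.8]), 'size': array([71.6, 55.8]), 'yaw': 17.8, 'mom': array([ 457.2, -364.1]), 'n': 606} medz 0.0461
insertall {'c': array([ 460.7, -357.8]), 'size': array([81.7, 65.1]), 'yaw': 17.8, 'mom': array([ 459.7, -357.6]), 'n': 817} medz 0.0452
cover {'c': array([591.3, 310.4]), 'size': array([88.9, 59.4]), 'yaw': 4.8, 'mom': array([590.9, 310.2]), 'n': 741} medz 0.0043
knob {'c': array([590.2, 307. ]), 'size': array([17.1, 22.1]), 'yaw': 91.6, 'mom': array([590.2, 307.8]), 'n': 66} medz 0.0289Traceback (most recent call last):
  File "<stdin>", line 11, in <module>
  File "<stdin>", line 6, in show
  File "h.py", line 18, in rect
    c=max(cs,key=cv2.contourArea)[:,0,:]
      ~~~^^^^^^^^^^^^^^^^^^^^^^^^
ValueError: max() iterable argument is empty
```

```bash
python3 - <<'E'
from h import *
im=np.load("pics/top0.npy");d=np.load("pics/top0d.npy");H=hsv(im);h,s,v=[H[...,i].astype(int) for i in range(3)]
P=pts3("top",d);z=P[...,2]
print(im[195,447],H[195,447],z[195,447], z[250,162],H[250,162])
big=[cv2.resize(im[y-30:y+30,x-30:x+30],(260,260),interpolation=cv2.INTER_CUBIC) for x,y in((459,256),(184,194),(447,195),(162,250),(369,216),(246,213))]
cv2.imwrite("pics/crops.png",np.vstack([np.hstack(big[:3]),np.hstack(big[3:])])[:,:,::-1])
def show(name,m,zz,box):
  try:
    r=rect("top",m,zz,box);x0,y0,x1,y1=box;mm=m[y0:y1,x0:x1];print(name,r,"medz",round(float(np.median(z[y0:y1,x0:x1][mm])),4))
  except Exception as e: print(name,e)
show("cap",(h<25)&(s>150),.108,(425,175,470,215))
show("capz",(z>.095)&(z<.15),.108,(425,175,470,215))
show("jar",(v<60)&(z>.04),.054,(142,230,182,268))
show("jarz",(z>.04),.054,(142,230,182,268))
show("rack",(z>.012)&(z<.04),.022,(345,185,400,245))
show("rackwhite",(v>140)&(s<40),.022,(345,185,400,245))
show("mixer",(z>.045)&(z<.3),.06,(210,180,285,250))
show("mixerw",(v>120)&(s<40),.06,(210,180,285,250))
show("cup",z>.085,.097,(225,190,265,235))
show("beaker",z>.07,.085,(205,95,255,145))
show("burner",z>.008,.01,(360,115,408,158))
show("pip",(z>.01),.02,(260,100,360,135))
E
```

```text
[150 102  46] [ 16 177 150] 0.108294049240801 0.0532582521760816 [ 0  0 34]
cap {'c': array([ 597.9, -307.4]), 'size': array([33.9, 40.7]), 'yaw': 91.6, 'mom': array([ 597.5, -307.5]), 'n': 228} medz 0.1078
capz {'c': array([ 596.9, -308.6]), 'size': array([36.4, 38.3]), 'yaw': 90.3, 'mom': array([ 596.8, -308.9]), 'n': 242} medz 0.1078
jar {'c': array([453.2, 345.2]), 'size': array([56.5, 59.1]), 'yaw': 92.5, 'mom': array([452.6, 345. ]), 'n': 502} medz 0.0531
jarz {'c': array([452.1, 345.1]), 'size': array([58.8, 59.1]), 'yaw': 92.5, 'mom': array([451.5, 345.3]), 'n': 534} medz 0.0531
rack {'c': array([ 548.2, -151.3]), 'size': array([108.5,  71.2]), 'yaw': 1.0, 'mom': array([ 548.5, -151.2]), 'n': 491} medz 0.0219
rackwhite {'c': array([ 550.2, -151. ]), 'size': array([107.8,  71.2]), 'yaw': 0.7, 'mom': array([ 544.4, -147.9]), 'n': 1036} medz 0.005
mixer {'c': array([544.1, 147.3]), 'size': array([106.7,  95.6]), 'yaw': 23.5, 'mom': array([544.3, 147.3]), 'n': 1811} medz 0.06
mixerw {'c': array([546.3, 148.3]), 'size': array([105.4,  93.8]), 'yaw': 23.3, 'mom': array([546.3, 148.4]), 'n': 1299} medz 0.0591
cup {'c': array([544.9, 147.5]), 'size': array([46.7, 44.9]), 'yaw': 46.8, 'mom': array([545.1, 147.9]), 'n': 346} medz 0.0956
beaker {'c': array([758.3, 194.7]), 'size': array([80.5, 79.3]), 'yaw': 1.9, 'mom': array([758.3, 194.6]), 'n': 300} medz 0.0831
burner {'c': array([ 744. , -189.4]), 'size': array([74.2, 76.6]), 'yaw': 172.7, 'mom': array([ 746.1, -190.7]), 'n': 632} medz 0.0139
pip {'c': array([7.915e+02, 3.000e-01]), 'size': array([227.9,  40.1]), 'yaw': 84.3, 'mom': array([787.4,  19.9]), 'n': 722} medz 0.0194
```

View pics/crops.png

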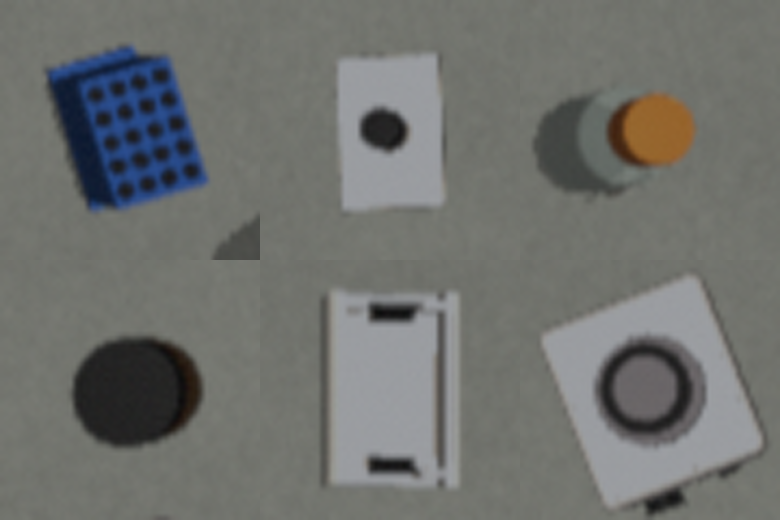

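```bash
python3 - <<'E'
from h import *
im=np.load("pics/scene0.npy");d=np.load("pics/scene0d.npy");H=hsv(im);h,s,v=[H[...,i].astype(int) for i in range(3)]
P=pts3("scene",d);z=P[...,2]
def show(name,m,zz,box):
  try:
    r=rect("scene",m,zz,box);x0,y0,x1,y1=box;mm=m[y0:y1,x0:x1];print(name,r,"medz",round(float(np.median(z[y0:y1,x0:x1][mm])),4))
  except Exception as e: print(name,e)
show("insert",(z>.04)&(z<.06)&(s>100),.046,(85,275,155,335))
show("cover",(s<60)&(v>120)&(z<.015),.005,(315,155,365,190))
show("knob",(v<80),.03,(330,160,350,178))
show("cap",(z>.10)&(z<.15),.108,(150,290,200,340))
show("jar",(z>.045),.054,(295,120,330,158))
show("rack",(z>.016)&(z<.04),.022,(180,235,255,295))
show("mixer",(z>.052)&(z<.2),.06,(260,160,325,220))
show("cup",z>.088,.097,(270,160,325,205))
E
```

```text
insert {'c': array([ 456.6, -365. ]), 'size': array([75.4, 53.3]), 'yaw': 17.6, 'mom': array([ 457.1, -365.4]), 'n': 745} medz 0.0461
cover {'c': array([590.3, 315.8]), 'size': array([156.5, 140.9]), 'yaw': 39.7, 'mom': array([589.3, 312.1]), 'n': 1638} medz 0.0007
knob {'c': array([592.3, 304.3]), 'size': array([17.6, 33.8]), 'yaw': 124.8, 'mom': array([592.8, 304. ]), 'n': 55} medz 0.0278
cap {'c': array([ 598.4, -310.1]), 'size': array([35.8, 39.8]), 'yaw': 141.3, 'mom': array([ 598.3, -310.2]), 'n': 279} medz 0.1079
jar {'c': array([453.6, 342.7]), 'size': array([55.9, 65.1]), 'yaw': 128.6, 'mom': array([452.2, 344.3]), 'n': 233} medz 0.0539
rack {'c': array([ 548. , -149.7]), 'size': array([112.9,  73.8]), 'yaw': 0.7, 'mom': array([ 549.6, -150.6]), 'n': 453} medz 0.0219
mixer {'c': array([544.2, 152.1]), 'size': array([106.4, 112.8]), 'yaw': 112.4, 'mom': array([546.5, 146.7]), 'n': 1077} medz 0.061
cup {'c': array([546.4, 147.8]), 'size': array([45.3, 50.9]), 'yaw': 129.8, 'mom': array([545.5, 147.1]), 'n': 216} medz 0.0962
```

```bash
cat > g.py <<'E'
import sys
from h import *
from scipy.spatial.transform import Rotation as R
# usage: g.py x y z yaw(tool x, mod 180 deg) in mm
def go(x,y,z,yaw=None):
    s=manip.read_state();q=s["orientation"];r=R.from_quat([q[1],q[2],q[3],q[0]])
    M=r.as_matrix();p=s["ee_pos"]*1000;t=np.array([x,y,z])
    cur=np.degrees(np.arctan2(M[1,0],M[0,0]))
    print("t",round(s["time_s"],2),"p",np.round(p,1),"yawx",round(cur,1),"q6",round(s["joint_positions"][5],2),"F",np.round(s["ft_force"],1),"w",round(s["width"]*1000,1),"tilt",np.round(M[:2,2],4))
    print("tool shift",np.round(M.T@(t-p),1), end=" ")
    if yaw is not None:
        dy=(yaw-cur+90)%180-90; Rd=R.from_euler("z",cur+dy,degrees=True).as_matrix()@np.diag([1,-1,-1.])
        print("rotvec tool",np.round(np.degrees((r.inv()*R.from_matrix(Rd)).as_rotvec()),2),end=" ")
        print("shift if rotated first",np.round(Rd.T@(t-p),1))
    else: print()
go(*map(float,sys.argv[1:]))
E
python3 g.py 457 -364.6 120 17.7
```

```text
t 0.1 p [ 212.7 -640.1  230.5] yawx -161.6 q6 -0.29 F [-0.5  0.2 -0.1] w 85.7 tilt [-0.0006  0.0014]
tool shift [-318.7  184.3  110.7] rotvec tool [ 0.09 -0.01  0.67] shift if rotated first [-316.5  188.2  110.5]
```

Emit:
play_rows:
  deltas: "-1 0 0 0 0.1 0 0.7;-1 -31.7 18.8 11 0 0 0;-1 -31.7 18.8 11 0 0 0;-1 -31.7 18.8 11 0 0 0;-1 -31.7 18.8 11 0 0 0;-1 -31.7 18.8 11 0 0 0;-1 -31.7 18.8 11 0 0 0;-1 -31.7 18.8 11 0 0 0;-1 -31.7 18.8 11 0 0 0;-1 -31.7 18.8 11 0 0 0;-1 -31.7 18.8 11 0 0 0;-1 0 0 0 0 0 0;-1 0 0 0 0 0 0"
  squeeze: 50

```text
time_s: 1.72
ee_pos: [0.4578, -0.3653, 0.121]
orientation: [0.0, -0.154, 0.988, -0.001]
ft_force: [-0.2, 0.1, 0.6]
width: 0.0851
```

```bash
python3 g.py 457 -364.6 28 17.7
```

```text
t 1.73 p [ 457.8 -365.3  121. ] yawx -162.3 q6 -0.92 F [-0.2  0.1  0.6] w 85.1 tilt [ 0.0003 -0.0017]
tool shift [ 0.5  1.1 93. ] rotvec tool [-0.1  -0.01  0.  ] shift if rotated first [ 0.5  0.9 93. ]
```

Emit:
play_rows:
  deltas: "-1 0.5 0.9 23 0 0 0;-1 0 0 25 0 0 0;-1 0 0 25 0 0 0;-1 0 0 20 0 0 0;-1 0 0 0 0 0 0;1 0 0 0 0 0 0;1 0 0 0 0 0 0;1 0 0 0 0 0 0;1 0 0 0 0 0 0;1 0 0 0 0 0 0;1 0 0 0 0 0 0;1 0 0 0 0 0 0;1 0 0 0 0 0 0"

```text
time_s: 3.35
ee_pos: [0.4579, -0.3653, 0.0294]
orientation: [0.001, -0.154, 0.988, -0.002]
ft_force: [-1.1, -0.8, 7.2]
width: 0.0511
```

```bash
python3 g.py 457 -364.6 130 17.7
```

```text
t 3.35 p [ 457.9 -365.3   29.4] yawx -162.3 q6 -0.93 F [-1.1 -0.8  7.2] w 51.1 tilt [ 0.0025 -0.0029]
tool shift [   0.5    0.6 -100.6] rotvec tool [-0.2   0.08  0.01] shift if rotated first [   0.7    1.  -100.6]
```

Gripped (51 mm). Lift, rotate and travel above the rack.

Emit:
play_rows:
  deltas: "1 0 0 -20 0 0 0;1 0 0 -40 0 0 0;1 0 0 -40 0 0 0;1 0 0 0 -0.2 0.1 8.5;1 0 0 0 0 0 8.4;1 0 0 0 0 0 0;1 0 0 0 0 0 0"

```text
time_s: 4.22
ee_pos: [0.457, -0.3645, 0.128]
orientation: [-0.001, -0.008, 1.0, 0.001]
ft_force: [-0.9, -0.4, -0.7]
width: 0.0509
```

```bash
python3 g.py 549 -151 110 0.8
```

```text
t 4.22 p [ 457.  -364.5  128. ] yawx -179.0 q6 -1.21 F [-0.9 -0.4 -0.7] w 50.9 tilt [-0.0021  0.0014]
tool shift [-95.7 211.9  18.1] rotvec tool [ 0.08 -0.12  0.16] shift if rotated first [-95.  212.2  18. ]
```

Emit:
play_rows:
  deltas: "1 0 0 0 0 -0.1 0.2;1 -13.6 30.3 2.6 0 0 0;1 -13.6 30.3 2.6 0 0 0;1 -13.6 30.3 2.6 0 0 0;1 -13.6 30.3 2.6 0 0 0;1 -13.6 30.3 2.6 0 0 0;1 -13.6 30.3 2.5 0 0 0;1 -13.6 30.3 2.5 0 0 0;1 0 0 0 0 0 0;1 0 0 0 0 0 0"

```text
time_s: 5.48
ee_pos: [0.5499, -0.1515, 0.1101]
orientation: [-0.0, -0.006, 1.0, 0.001]
ft_force: [0.2, -0.1, -0.9]
width: 0.0508
```

```bash
python3 g.py 549 -151 50 0.8; python3 - <<'E'
from h import *
a=[]
for n in("scene","top"):
    im,d=manip.get_image(n);np.save(f"pics/{n}1.npy",im);np.save(f"pics/{n}1d.npy",d)
    a.append(cv2.resize(im[200:300,150:290] if n=="scene" else im[150:280,290:450],(560,400),interpolation=cv2.INTER_CUBIC)[:, :400])
    H=hsv(im);h,s,v=[H[...,i].astype(int) for i in range(3)]
    z=pts3(n,d)[...,2];m=(h>105)&(h<130)&(s>100)&(z>.09)
    if n=="scene": box=(150,190,290,310)
    else: box=(320,150,430,280)
    print(n,np.median(z[m]),rect(n,m,.127,box))
cv2.imwrite("pics/p1.png",np.hstack(a)[:,:,::-1])
E
```

```text
t 5.47 p [ 549.9 -151.5  110.1] yawx -179.4 q6 -1.63 F [ 0.2 -0.1 -0.9] w 50.8 tilt [-0.0006  0.0013]
tool shift [ 0.9  0.5 60.1] rotvec tool [ 0.08 -0.04 -0.16] shift if rotated first [ 0.9  0.6 60.1]
scene 0.1268272907201845 {'c': array([ 561. , -155.2]), 'size': array([83.5, 66.3]), 'yaw': 1.1, 'mom': array([ 567.6, -153.7]), 'n': 715}
  return _methods._mean(a, axis=axis, dtype=dtype,
  ret = ret.dtype.type(ret / rcount)
Traceback (most recent call last):
  File "h.py", line 18, in rect
    c=max(cs,key=cv2.contourArea)[:,0,:]
      ~~~^^^^^^^^^^^^^^^^^^^^^^^^
ValueError: max() iterable argument is empty
```

```bash
python3 - <<'E'
from h import *
im=np.load("pics/scene1.npy");im2,d=manip.get_image("top")
cv2.imwrite("pics/p1.png",np.hstack([cv2.resize(im[190:310,150:270],(400,400),interpolation=cv2.INTER_CUBIC),cv2.resize(im2[150:280,305:435],(400,400),interpolation=cv2.INTER_CUBIC)])[:,:,::-1])
E
```

```text
(no output)
```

View pics/p1.png

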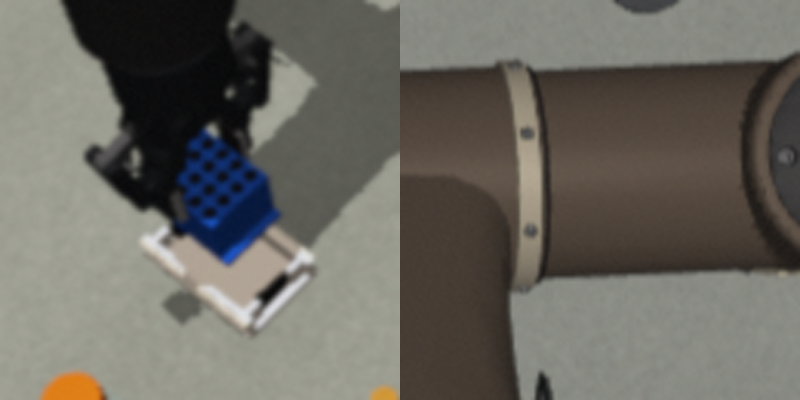

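```bash
python3 - <<'E'
from h import *
im=np.load("pics/scene1.npy");d=np.load("pics/scene1d.npy");P=pts3("scene",d);H=hsv(im)
m=(H[...,0]>105)&(H[...,0]<130)&(H[...,1]>100)&(P[...,2]>.09); 
zz=P[...,2]; top=m&(abs(zz-.1268)<.003); Q=P[top]*1000
print(np.round(np.percentile(Q,[0,1,5,50,95,99,100],axis=0),1))
side=m&(zz<.118)&(zz>.09); S=P[side]*1000
# front(+x) face and +/-y face clusters
for lo,hi in((92,98),(98,104),(104,110),(110,116)):
    q=S[(S[:,2]>lo)&(S[:,2]<hi)]; print(lo,np.round(np.percentile(q,[1,50,99],axis=0)[:,:2],1).tolist())
for y in range(-175,-125,6):
    q=Q[abs(Q[:,1]-y)<3]; print(y,np.round(np.percentile(q[:,0],[95,100]),1) if len(q) else None)
cv2.imwrite("pics/p1b.png",cv2.resize(im[220:280,195:245],(600,720),interpolation=cv2.INTER_CUBIC)[:600,:,::-1])
E
```

```text
[[ -95.4 -177.2  123.8]
 [  13.  -176.7  123.9]
 [  73.4 -172.4  124.5]
 [ 556.4 -144.9  126.9]
 [ 581.5  894.5  128.9]
 [ 583.2  944.3  129.6]
 [ 584.9  979.9  129.8]]
92 [[549.9, -177.7], [582.4, -162.8], [584.4, -126.4]]
98 [[553.2, -177.9], [582.5, -161.4], [584.0, -130.2]]
104 [[-98.2, -177.4], [582.3, -151.8], [584.2, 908.9]]
110 [[-101.0, -179.5], [557.8, -130.0], [584.1, 960.6]]
-175 [582.3 584.9]
-169 [581.2 584.2]
-163 [582.1 583.2]
-157 [581.9 583.2]
-151 [582.1 583.1]
-145 [580.8 583.1]
-139 [581.6 583.1]
-133 [579.7 582.4]
-127 [581.6 583.6]
```

View pics/p1b.png

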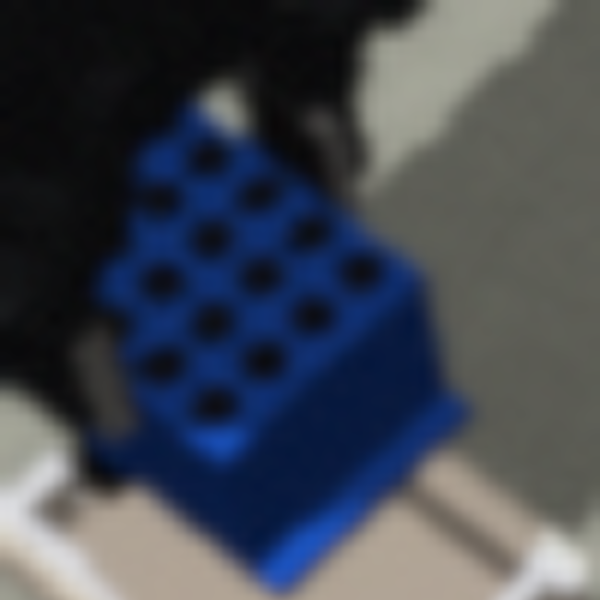

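```bash
python3 - <<'E'
from h import *
for n,box in(("scene",(180,235,255,295)),("top",(345,185,400,245))):
    im=np.load(f"pics/{n}0.npy");d=np.load(f"pics/{n}0d.npy");P=pts3(n,d)*1000
    x0,y0,x1,y1=box;Q=P[y0:y1,x0:x1].reshape(-1,3);Q=Q[(Q[:,2]>19)&(Q[:,2]<26)]
    for lo,hi in((-175,-165),(-160,-142),(-137,-127)):
        q=Q[(Q[:,1]>lo)&(Q[:,1]<hi)];print(n,"x ends y",lo,np.round(np.percentile(q[:,0],[0,3,97,100]),1))
    for lo,hi in((505,530),(530,565),(570,595)):
        q=Q[(Q[:,0]>lo)&(Q[:,0]<hi)];print(n,"y sides x",lo,np.round(np.percentile(q[:,1],[0,3,97,100]),1))
# insert held, scene image 0 front end position
P=pts3("scene",np.load("pics/scene0d.npy"))*1000
Q=P[275:335,85:155].reshape(-1,3);Q=Q[(Q[:,2]>43)&(Q[:,2]<50)]
a=np.radians(17.7);L=Q[:,:2]@np.array([[np.cos(a),-np.sin(a)],[np.sin(a),np.cos(a)]])
c=np.array([457.1,-364.6])@np.array([[np.cos(a),-np.sin(a)],[np.sin(a),np.cos(a)]])
t=np.array([457.9,-365.3])@np.array([[np.cos(a),-np.sin(a)],[np.sin(a),np.cos(a)]])
print(np.round(np.percentile(L,[0,2,98,100],axis=0)-c,1).tolist(),t-c)
E
```

```text
scene x ends y -175 [498.6 498.6 598.2 598.3]
scene x ends y -160 [498.8 498.9 596.2 596.3]
scene x ends y -137 [497.3 497.7 596.4 596.4]
scene y sides x 505 [-187.2 -186.7 -114.3 -113.5]
scene y sides x 530 [-186.9 -186.5 -114.1 -113.6]
scene y sides x 570 [-185.8 -185.6 -113.8 -112.1]
top x ends y -175 [499.6 499.6 597.7 597.8]
top x ends y -160 [501.4 501.5 597.4 597.4]
top x ends y -137 [498.6 498.6 596.7 596.8]
top y sides x 505 [-187.6 -187.3 -115.8 -115.7]
top y sides x 530 [-187.  -186.8 -115.3 -115.1]
top y sides x 570 [-186.6 -186.  -114.7 -114.4]
[[-39.5, -26.2], [-37.1, -25.2], [33.3, 25.2], [34.7, 26.8]] [ 0.54930604 -0.91008949]
```

Emit:
play_rows:
  deltas: "1 -0.5 1 20 0 0 0;1 0 0 20 0 0 0;1 0 0 15 0 0 0;1 0 0 2 0 0 0;1 0 0 2 0 0 0;1 0 0 2 0 0 0;1 0 0 1 0 0 0;1 0 0 1 0 0 0;1 0 0 0 0 0 0"

```text
time_s: 6.75
ee_pos: [0.5504, -0.1505, 0.0473]
orientation: [-0.0, -0.005, 1.0, 0.001]
ft_force: [-0.5, 0.2, 0.7]
width: 0.0507
```

```bash
python3 g.py 549 -151 50 0.8; python3 - <<'E'
from h import *
im,d=manip.get_image("scene")
cv2.imwrite("pics/p2.png",cv2.resize(im[220:300,170:260],(675,600),interpolation=cv2.INTER_CUBIC)[:,:,::-1])
E
```

```text
t 6.75 p [ 550.4 -150.5   47.3] yawx -179.4 q6 -1.63 F [-0.5  0.2  0.7] w 50.7 tilt [-0.0005  0.0014]
tool shift [ 1.4 -0.5 -2.7] rotvec tool [ 0.08 -0.03 -0.22] shift if rotated first [ 1.4 -0.5 -2.7]
```

View pics/p2.png

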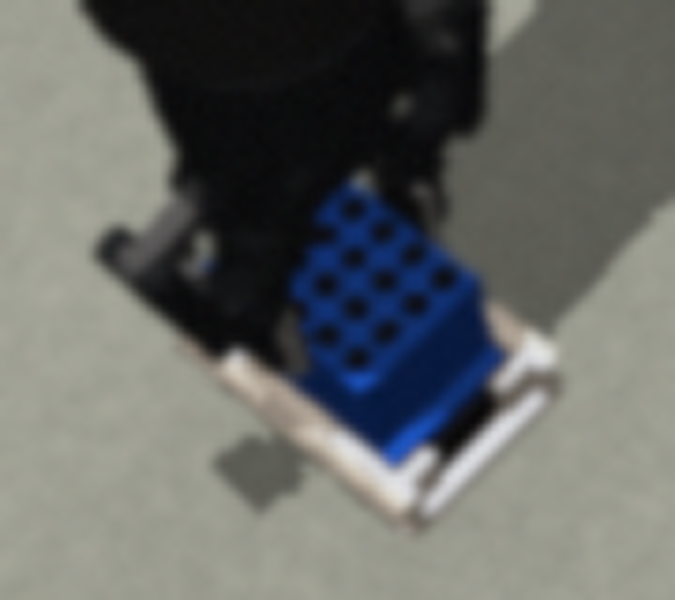

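The flange is inside the walls with no contact force yet. Keep lowering onto the noses.

Emit:
play_rows:
  deltas: "1 0 0 1 0 0 0;1 0 0 1 0 0 0;1 0 0 1 0 0 0;1 0 0 0 0 0 0"

```text
time_s: 7.3
ee_pos: [0.5508, -0.1505, 0.0444]
orientation: [0.0, -0.005, 1.0, 0.001]
ft_force: [-0.7, -0.5, 2.2]
width: 0.0506
```

Emit:
play_rows:
  deltas: "1 0 0 1 0 0 0;1 0 0 1 0 0 0;1 0 0 1 0 0 0;1 0 0 0 0 0 0"
  squeeze: 80

```text
time_s: 7.8
ee_pos: [0.5508, -0.1505, 0.0413]
orientation: [0.0, -0.005, 1.0, 0.001]
ft_force: [-0.2, -0.2, 3.9]
width: 0.0504
```

Emit:
play_rows:
  deltas: "1 0 0 1 0 0 0;1 0 0 1 0 0 0;1 0 0 1 0 0 0;1 0 0 0 0 0 0"

```text
time_s: 8.3
ee_pos: [0.5503, -0.1504, 0.0378]
orientation: [-0.0, -0.005, 1.0, 0.001]
ft_force: [0.0, -0.5, -1.3]
width: 0.0498
```

Emit:
play_rows:
  deltas: "1 0 0 1 0 0 0;1 0 0 1 0 0 0;1 0 0 0 0 0 0"

```text
time_s: 8.68
ee_pos: [0.5504, -0.1505, 0.0361]
orientation: [-0.0, -0.005, 1.0, 0.001]
ft_force: [-0.0, 0.3, 0.3]
width: 0.0497
```

```bash
python3 - <<'E'
from h import *
im,d=manip.get_image("scene");P=pts3("scene",d)*1000;H=hsv(im)
m=(H[...,0]>105)&(H[...,0]<130)&(H[...,1]>100);m[:,:170]=0;m[:,260:]=0;m[:220]=0;m[300:]=0
t=P[m];q=t[t[:,2]>t[:,2].max()-6];print(np.median(q[:,2]),t[:,2].max())
A=np.c_[q[:,:2]-[550,-151],np.ones(len(q))];print(np.linalg.lstsq(A,q[:,2],rcond=None)[0])
cv2.imwrite("pics/p3.png",cv2.resize(im[220:300,170:260],(675,600),interpolation=cv2.INTER_CUBIC)[:,:,::-1])
E
```

```text
839.510925584955 839.510925584955
[ 1.4641447  -0.83642787  0.0033869 ]
```

View pics/p3.png

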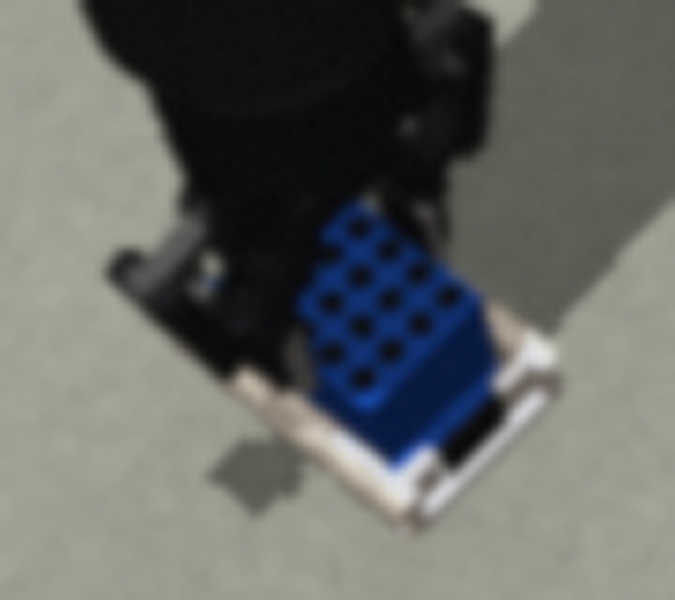

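The insert is going down level. Continue to the floor.

Emit:
play_rows:
  deltas: "1 0 0 1 0 0 0;1 0 0 1 0 0 0;1 0 0 0 0 0 0"

```text
time_s: 9.1
ee_pos: [0.5505, -0.1504, 0.034]
orientation: [-0.0, -0.005, 1.0, 0.001]
ft_force: [0.8, 0.0, -1.3]
width: 0.0497
```

Emit:
play_rows:
  deltas: "1 0 0 1 0 0 0;1 0 0 0.5 0 0 0;1 0 0 0 0 0 0"

```text
time_s: 9.48
ee_pos: [0.5506, -0.1504, 0.0337]
orientation: [0.0, -0.005, 1.0, 0.001]
ft_force: [-4.7, 2.2, 8.5]
width: 0.0498
```

Emit:
play_rows:
  deltas: "0 0 0 0 0 0 0;-0.6 0 0 0 0 0 0;-0.6 0 0 0 0 0 0;-0.6 0 0 0 0 0 0;-0.6 0 0 -20 0 0 0;-0.6 0 0 -20 0 0 0;1 0 0 0 0 0 0;1 0 0 0 0 0 0;1 0 0 0 0 0 0;1 0 0 0 0 0 0;1 0 0 0 0 0 0;1 0 0 0 0 0 0;1 0 0 0 0 0 0;1 0 0 0 0 0 0"
  squeeze: 40

```text
time_s: 11.22
ee_pos: [0.5506, -0.1505, 0.0727]
orientation: [-0.0, -0.005, 1.0, 0.001]
ft_force: [0.9, -0.5, -0.1]
width: -0.0001
```

```bash
python3 g.py 549 -151 52 0.8; python3 - <<'E'
from h import *
im,d=manip.get_image("scene");P=pts3("scene",d)*1000;H=hsv(im)
m=(H[...,0]>105)&(H[...,0]<130)&(H[...,1]>100)&(P[...,2]<100);m[:,:170]=0;m[:,260:]=0;m[:220]=0;m[300:]=0
t=P[m];q=t[t[:,2]>43];print(len(q),np.percentile(q[:,2],[5,50,95]))
cv2.imwrite("pics/p4.png",cv2.resize(im[220:300,170:260],(675,600),interpolation=cv2.INTER_CUBIC)[:,:,::-1])
E
```

```text
t 11.22 p [ 550.6 -150.5   72.7] yawx -179.4 q6 -1.63 F [ 0.9 -0.5 -0.1] w -0.1 tilt [-0.0002  0.0014]
tool shift [ 1.6 -0.5 20.7] rotvec tool [ 0.08 -0.01 -0.22] shift if rotated first [ 1.6 -0.5 20.7]
466 [46.5900317  50.10113444 52.78767234]
```

View pics/p4.png

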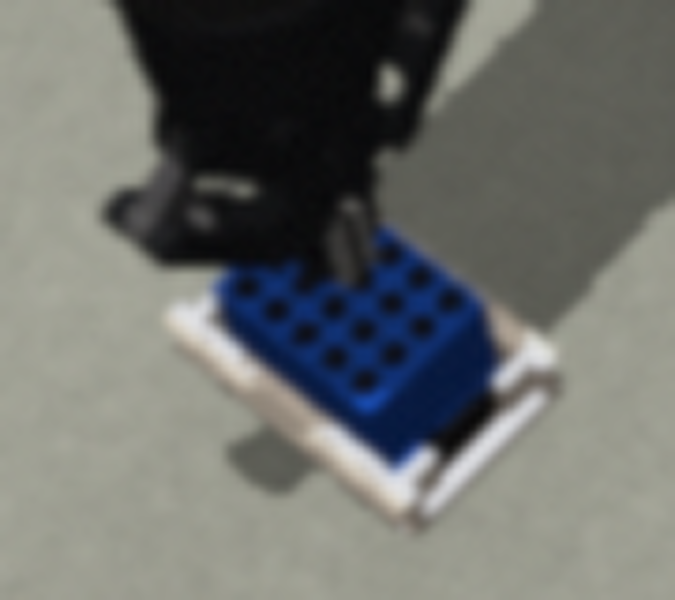

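Emit:
play_rows:
  deltas: "1 1.6 -0.5 17 0 0 0;1 0 0 3 0 0 0;1 0 0 1 0 0 0;1 0 0 1 0 0 0;1 0 0 0 0 0 0"

```text
time_s: 11.9
ee_pos: [0.5492, -0.151, 0.0511]
orientation: [0.0, -0.005, 1.0, 0.001]
ft_force: [1.5, -0.1, -0.1]
width: -0.0003
```

Emit:
play_rows:
  deltas: "1 0 0 1 0 0 0;1 0 0 0.5 0 0 0;1 0 0 0 0 0 0"

```text
time_s: 12.28
ee_pos: [0.5492, -0.151, 0.0501]
orientation: [0.0, -0.005, 1.0, 0.001]
ft_force: [-2.3, 1.2, 7.0]
width: 0.0001
```

Emit:
play_rows:
  deltas: "1 0 0 0.5 0 0 0;1 0 0 0 0 0 0"

```text
time_s: 12.52
ee_pos: [0.5493, -0.151, 0.0501]
orientation: [0.0, -0.005, 1.0, 0.001]
ft_force: [-3.5, 1.8, 10.3]
width: 0.0
```

Emit:
play_rows:
  deltas: "1 0 0 1 0 0 0;1 0 0 1 0 0 0;1 0 0 0 0 0 0"

```text
time_s: 12.9
ee_pos: [0.5493, -0.151, 0.05]
orientation: [0.001, -0.006, 1.0, 0.0]
ft_force: [-10.3, 4.9, 29.7]
width: -0.0001
```

Emit:
play_rows:
  deltas: "1 0 0 -10 0 0 0;0 0 0 -40 0 0 0;0 0 0 -40 0 0 0;0 0 0 -40 0 0 0;0 0 0 0 0 0 0"

```text
time_s: 13.52
ee_pos: [0.5511, -0.1513, 0.1805]
orientation: [0.003, -0.005, 1.0, 0.001]
ft_force: [-0.2, 0.8, -0.5]
width: 0.0427
```

```bash
python3 g.py 590.7 309.5 110 4.8
```

```text
t 13.53 p [ 551.1 -151.3  180.5] yawx -179.4 q6 -1.63 F [-0.2  0.8 -0.5] w 42.7 tilt [0.0064 0.0011]
tool shift [-44.  460.3  71.2] rotvec tool [ 0.04  0.37 -4.2 ] shift if rotated first [-78.  455.9  70.5]
```

Emit:
play_rows:
  deltas: "-0.2 0 0 0 0 0.4 -4.2;-0.2 -6.5 38 0 0 0 0;-0.2 -6.5 38 0 0 0 0;-0.2 -6.5 38 0 0 0 0;-0.2 -6.5 38 0 0 0 0;-0.2 -6.5 38 0 0 0 0;-0.2 -6.5 38 0 0 0 0;-0.2 -6.5 38 0 0 0 0;-0.2 -6.5 38 0 0 0 0;-0.2 -6.5 38 0 0 0 0;-0.2 -6.5 38 0 0 0 0;-0.2 -6.5 38 0 0 0 0;-0.2 -6.5 38 0 0 0 0;-0.2 0 0 30 0 0 0;-0.2 0 0 30 0 0 0;-0.2 0 0 0 0 0 0;-0.2 0 0 0 0 0 0"

```text
time_s: 15.65
ee_pos: [0.5888, 0.3099, 0.1176]
orientation: [-0.003, -0.042, 0.999, 0.001]
ft_force: [0.3, 0.4, -0.1]
width: 0.0513
```

```bash
python3 g.py 590.7 309.5 9 4.8;python3 - <<'E'
from h import *
for n in("top","scene"):
    im,d=manip.get_image(n);np.save(f"pics/{n}5.npy",im);np.save(f"pics/{n}5d.npy",d)
    if n=="top":
        H=hsv(im);h,s,v=[H[...,i].astype(int) for i in range(3)];z=pts3(n,d)[...,2]
        print(rect(n,(h>105)&(h<130)&(s>100)&(z>.04),.05,(340,170,410,250)))
        a=im[170:250,330:410]
    else: b=im[130:210,300:380]
cv2.imwrite("pics/p5.png",np.hstack([cv2.resize(q,(400,400),interpolation=cv2.INTER_CUBIC) for q in(a,b)])[:,:,::-1])
E
```

```text
t 15.65 p [588.8 309.9 117.6] yawx -175.2 q6 -2.26 F [ 0.3  0.4 -0.1] w 51.3 tilt [-0.0066  0.001 ]
tool shift [ -2.6  -0.7 108.6] rotvec tool [ 0.09 -0.37 -0.01] shift if rotated first [ -1.9  -0.6 108.6]
{'c': array([ 549.5, -150.3]), 'size': array([71.8, 50.1]), 'yaw': 0.9, 'mom': array([ 549.4, -150.1]), 'n': 594}
```

View pics/p5.png

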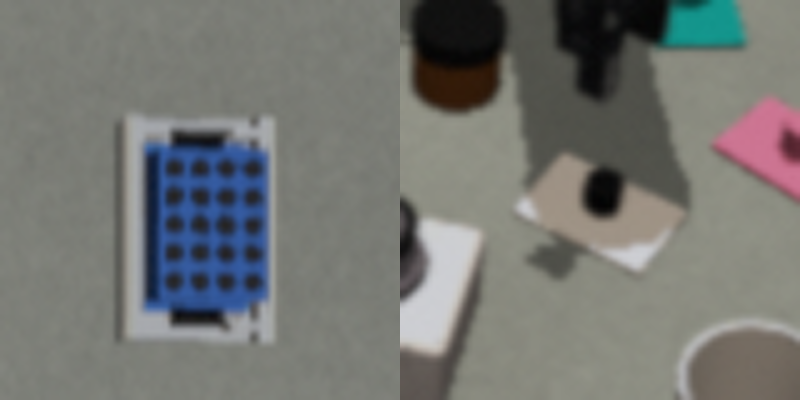

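Emit:
play_rows:
  deltas: "-0.2 -1.9 -0.6 18 0 -0.4 0;-0.2 0 0 30 0 0 0;-0.2 0 0 30 0 0 0;-0.2 0 0 20 0 0 0;-0.2 0 0 10 0 0 0;-0.2 0 0 0 0 0 0;1 0 0 0 0 0 0;1 0 0 0 0 0 0;1 0 0 0 0 0 0;1 0 0 0 0 0 0;1 0 0 0 0 0 0"

```text
time_s: 17.12
ee_pos: [0.5908, 0.3102, 0.0104]
orientation: [0.001, -0.042, 0.999, 0.001]
ft_force: [-1.0, -0.7, 6.2]
width: 0.0222
```

```bash
python3 g.py 590.7 309.5 110 4.8
```

```text
t 17.12 p [590.8 310.2  10.4] yawx -175.2 q6 -2.26 F [-1.  -0.7  6.2] w 22.2 tilt [0.0016 0.0029]
tool shift [  0.   -0.4 -99.6] rotvec tool [0.16 0.11 0.01] shift if rotated first [  0.2  -0.7 -99.6]
```

Emit:
play_rows:
  deltas: "1 0 0 -10 0 0 0;1 0 0 -40 0 0 0;1 0 0 -40 0 0 0;1 0 0 -40 0 0 0;1 0 0 -20 0.1 0.1 3.9;1 0 0 0 0 0 0;1 0 0 0 0 0 0"

```text
time_s: 18.0
ee_pos: [0.5895, 0.3089, 0.1581]
orientation: [-0.002, -0.008, 1.0, -0.0]
ft_force: [0.1, 0.2, -2.0]
width: 0.0222
```

```bash
python3 g.py 549.5 -150.7 150 0.9;python3 - <<'E'
from h import *
im,d=manip.get_image("scene")
cv2.imwrite("pics/p6.png",cv2.resize(im[60:210,270:420],(600,600),interpolation=cv2.INTER_CUBIC)[:,:,::-1])
E
```

```text
t 18.0 p [589.5 308.9 158.1] yawx -179.1 q6 -2.33 F [ 0.1  0.2 -2. ] w 22.2 tilt [-0.0031 -0.0007]
tool shift [  47.4 -458.9    8.6] rotvec tool [-0.04 -0.18  0.03] shift if rotated first [  47.2 -459.     8.1]
```

View pics/p6.png

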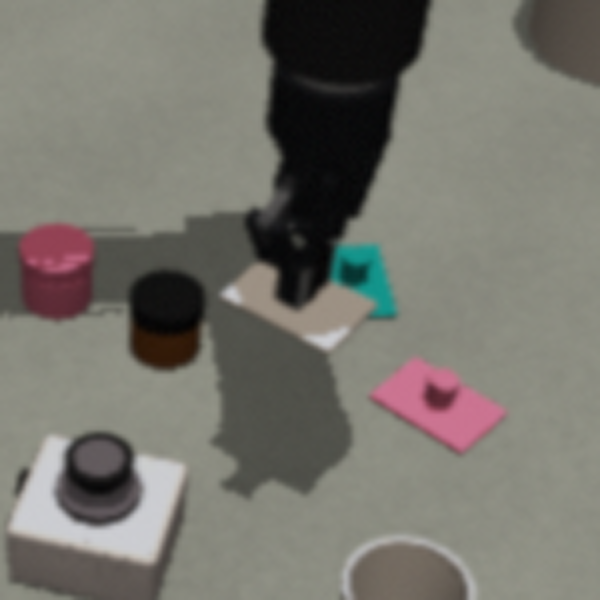

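Emit:
play_rows:
  deltas: "1 3.9 -38.2 0 0 -0.2 0;1 3.9 -38.2 0 0 0 0;1 3.9 -38.2 0 0 0 0;1 3.9 -38.2 0 0 0 0;1 3.9 -38.2 0 0 0 0;1 3.9 -38.2 0 0 0 0;1 3.9 -38.2 0 0 0 0;1 3.9 -38.2 0 0 0 0;1 3.9 -38.2 0 0 0 0;1 3.9 -38.2 0 0 0 0;1 3.9 -38.2 0 0 0 0;1 3.9 -38.2 0 0 0 0;1 0 0 40 0 0 0;1 0 0 25 0 0 0;1 0 0 0 0 0 0;1 0 0 0 0 0 0"

```text
time_s: 20.05
ee_pos: [0.5509, -0.1498, 0.0944]
orientation: [0.001, -0.008, 1.0, -0.0]
ft_force: [0.2, 0.5, -0.8]
width: 0.0224
```

```bash
python3 g.py 549.5 -150.7 61 0.9;python3 - <<'E'
from h import *
im,d=manip.get_image("scene");P=pts3("scene",d)*1000;H=hsv(im)
np.save("pics/scene7.npy",im);np.save("pics/scene7d.npy",d)
cv2.imwrite("pics/p7.png",cv2.resize(im[200:290,170:270],(667,600),interpolation=cv2.INTER_CUBIC)[:,:,::-1])
E
```

```text
t 20.05 p [ 550.9 -149.8   94.4] yawx -179.1 q6 -1.63 F [ 0.2  0.5 -0.8] w 22.4 tilt [ 0.0016 -0.0006]
tool shift [ 1.5 -0.9 33.4] rotvec tool [-0.03  0.09  0.03] shift if rotated first [ 1.4 -0.9 33.4]
```

View pics/p7.png

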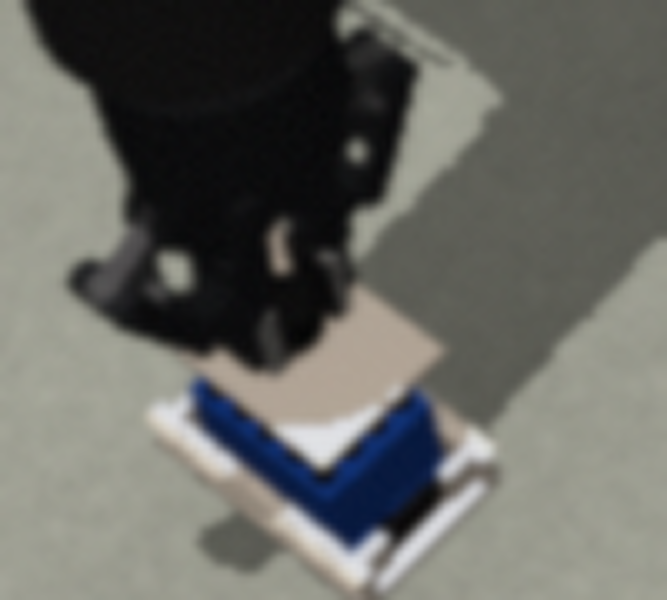

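Emit:
play_rows:
  deltas: "1 1.4 -0.6 15 0 0 0;1 0 0 12 0 0 0;1 0 0 4 0 0 0;1 0 0 1 0 0 0;1 0 0 1 0 0 0;1 0 0 0 0 0 0"

```text
time_s: 20.85
ee_pos: [0.5493, -0.1504, 0.0612]
orientation: [0.001, -0.008, 1.0, -0.0]
ft_force: [-0.1, 0.4, -1.1]
width: 0.0226
```

Emit:
play_rows:
  deltas: "1 0 0 0.5 0 0 0;1 0 0 0.5 0 0 0;1 0 0 0 0 0 0"

```text
time_s: 21.22
ee_pos: [0.5493, -0.1504, 0.0604]
orientation: [0.001, -0.008, 1.0, -0.0]
ft_force: [-1.7, -1.3, 3.0]
width: 0.0226
```

Contact. Release gently and go to the bottle.

Emit:
play_rows:
  deltas: "0.4 0 0 0 0 0 0;0 0 0 0 0 0 0;-0.3 0 0 0 0 0 0;-0.3 0 0 0 0 0 0;-0.3 0 0 -10 0 0 0;-0.3 0 0 -40 0 0 0;-0.3 0 0 -40 0 0 0;-0.3 0 0 -40 0 0 0;-0.3 0 0 -20 0 0 0;-0.3 0 0 0 0 0 0"

```text
time_s: 22.48
ee_pos: [0.5499, -0.1504, 0.2126]
orientation: [0.003, -0.008, 1.0, -0.0]
ft_force: [-0.4, -0.6, -0.2]
width: 0.0554
```

```bash
python3 g.py 597.7 -309.3 200 0
```

```text
t 22.48 p [ 549.9 -150.4  212.6] yawx -179.1 q6 -1.63 F [-0.4 -0.6 -0.2] w 55.4 tilt [ 0.0061 -0.0002]
tool shift [ -45.3 -159.6   13. ] rotvec tool [-0.01  0.35  0.89] shift if rotated first [ -47.8 -158.9   12.6]
```

Emit:
play_rows:
  deltas: "-0.6 0 0 0 0 0.3 0;-0.6 -9.3 -32 0 0 0 0;-0.6 -9.3 -32 0 0 0 0;-0.6 -9.3 -32 0 0 0 0;-0.6 -9.3 -32 0 0 0 0;-0.6 -9.3 -32 0 0 0 0;-0.6 0 0 0 0 0 0;-0.6 0 0 0 0 0 0"

```text
time_s: 23.48
ee_pos: [0.5973, -0.3093, 0.2085]
orientation: [-0.003, -0.007, 1.0, 0.0]
ft_force: [-0.2, 0.3, -0.2]
width: 0.0685
```

```bash
python3 g.py 597.8 -309.3 86 0.9;python3 - <<'E'
from h import *
a=[]
for n,c in(("scene",(170,200,250,290)),("top",(330,170,410,260))):
    im,d=manip.get_image(n);x0,y0,x1,y1=c
    a.append(cv2.resize(im[y0:y1,x0:x1],(400,450),interpolation=cv2.INTER_CUBIC))
    if n=="top":
        H=hsv(im);h,s,v=[H[...,i].astype(int) for i in range(3)];P=pts3(n,d);z=P[...,2]
        print(rect(n,(z>.052)&(z<.062)&(s<60),.055,(340,170,405,250)),np.median(z[(z>.050)&(z<.062)][:]))
cv2.imwrite("pics/p8.png",np.hstack(a)[:,:,::-1])
E
```

```text
t 23.48 p [ 597.3 -309.3  208.5] yawx -179.1 q6 -1.37 F [-0.2  0.3 -0.2] w 68.5 tilt [-0.0058  0.0005]
tool shift [ -1.2  -0.  122.5] rotvec tool [ 0.03 -0.33 -0.05] shift if rotated first [ -0.5   0.  122.5]
{'c': array([ 548.3, -151.6]), 'size': array([87.8, 59.4]), 'yaw': 0.9, 'mom': array([ 549.8, -149. ]), 'n': 722} 0.05541064670696272
```

View pics/p8.png

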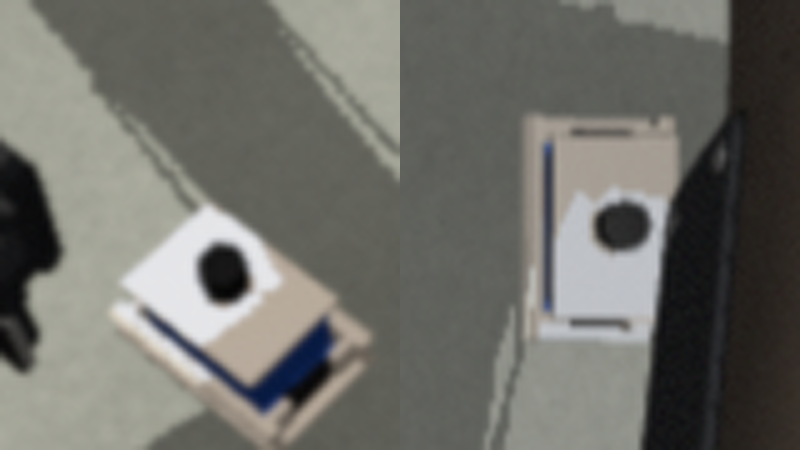

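Emit:
play_rows:
  deltas: "-0.6 -0.5 0 24 0 -0.3 0;-0.6 0 0 35 0 0 0;-0.6 0 0 35 0 0 0;-0.6 0 0 20 0 0 0;-0.6 0 0 10 0 0 0;-0.6 0 0 0 0 0 0;1 0 0 0 0 0 0;1 0 0 0 0 0 0;1 0 0 0 0 0 0;1 0 0 0 0 0 0;1 0 0 0 0 0 0;1 0 0 0 0 0 0"
  squeeze: 40

```text
time_s: 25.08
ee_pos: [0.5993, -0.3098, 0.0872]
orientation: [0.002, -0.008, 1.0, -0.0]
ft_force: [-0.4, 1.5, 5.9]
width: 0.0368
```

```bash
python3 g.py 597.8 -309.3 180 0.9
```

```text
t 25.07 p [ 599.3 -309.8   87.2] yawx -179.1 q6 -1.37 F [-0.4  1.5  5.9] w 36.8 tilt [ 0.0038 -0.0009]
tool shift [  1.1   0.4 -92.8] rotvec tool [-0.05  0.21  0.  ] shift if rotated first [  1.5   0.5 -92.8]
```

Emit:
play_rows:
  deltas: "1 0 0 -10 0 0 0;1 0 0 -35 0 0 0;1 0 0 -35 0 0 0;1 0 0 -35 0 0.2 0;1 0 0 0 0 0 0;1 0 0 0 0 0 0"

```text
time_s: 25.82
ee_pos: [0.5975, -0.3093, 0.2]
orientation: [-0.002, -0.007, 1.0, 0.0]
ft_force: [-1.2, 0.1, -3.5]
width: 0.0365
```

```bash
python3 g.py 548.2 -2 200 0.9; python3 - <<'E'
from h import *
im,d=manip.get_image("scene")
cv2.imwrite("pics/p9.png",cv2.resize(im[220:370,80:280],(800,600),interpolation=cv2.INTER_CUBIC)[:,:,::-1])
E
```

```text
t 25.82 p [ 597.5 -309.3  200. ] yawx -179.1 q6 -1.37 F [-1.2  0.1 -3.5] w 36.5 tilt [-0.003   0.0008]
tool shift [ 44.7 308.    0.4] rotvec tool [ 0.05 -0.17 -0.05] shift if rotated first [ 44.5 308.   -0. ]
```

View pics/p9.png

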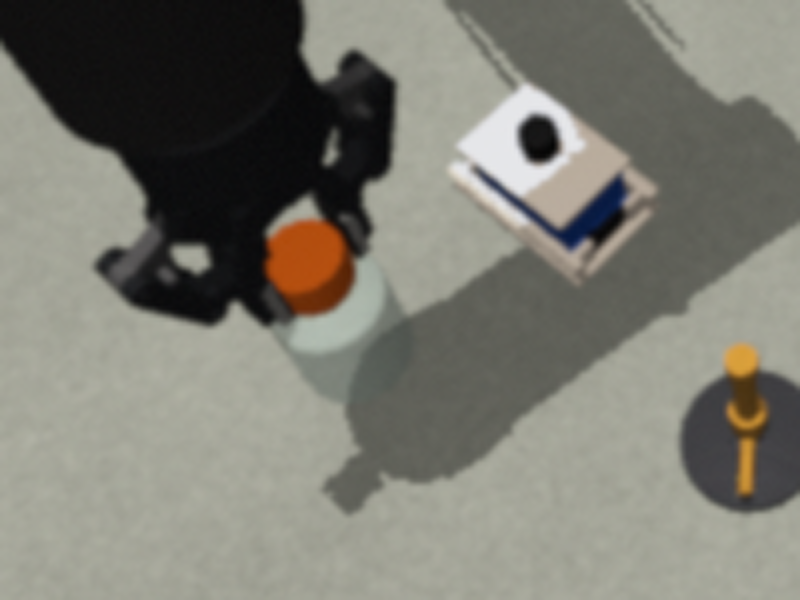

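Emit:
play_rows:
  deltas: "1 5.6 38.5 0 0 -0.2 0;1 5.6 38.5 0 0 0 0;1 5.6 38.5 0 0 0 0;1 5.6 38.5 0 0 0 0;1 5.6 38.5 0 0 0 0;1 5.6 38.5 0 0 0 0;1 5.6 38.5 0 0 0 0;1 5.6 38.5 0 0 0 0;1 0 0 0 0 0 0;1 0 0 30 0 0 0;1 0 0 30 0 0 0;1 0 0 0 0 0 0;1 0 0 0 0 0 0"

```text
time_s: 27.5
ee_pos: [0.5493, -0.0028, 0.1412]
orientation: [0.001, -0.008, 1.0, -0.0]
ft_force: [-0.9, 0.4, -2.6]
width: 0.0365
```

```bash
python3 g.py 548.2 -2 89 0.9; python3 - <<'E'
from h import *
n="scene";im,d=manip.get_image(n);P=pts3(n,d);z=P[...,2];H=hsv(im);h,s,v=[H[...,i].astype(int) for i in range(3)]
m=(h<20)&(s>150)&(z>.12)&(z<.3)
print(np.unique(np.nonzero(m)[1])[[0,-1]]); zt=np.percentile(z[m],95);print(zt)
b=(150,100,330,300)
print(rect(n,m&(z>zt-.006),float(zt),b))
cv2.imwrite("pics/p10.png",cv2.resize(im[120:270,170:340],(680,600),interpolation=cv2.INTER_CUBIC)[:,:,::-1])
E
```

```text
t 27.5 p [549.3  -2.8 141.2] yawx -179.1 q6 -1.91 F [-0.9  0.4 -2.6] w 36.5 tilt [ 0.0017 -0.0007]
tool shift [ 1.2  0.8 52.2] rotvec tool [-0.04  0.1  -0.03] shift if rotated first [ 1.1  0.8 52.2]
[251 263]
0.1828221915895727
{'c': array([551.4, -13.4]), 'size': array([ 3.3, 19. ]), 'yaw': 112.1, 'mom': array([553.3, -16.5]), 'n': 10}
```

View pics/p10.png

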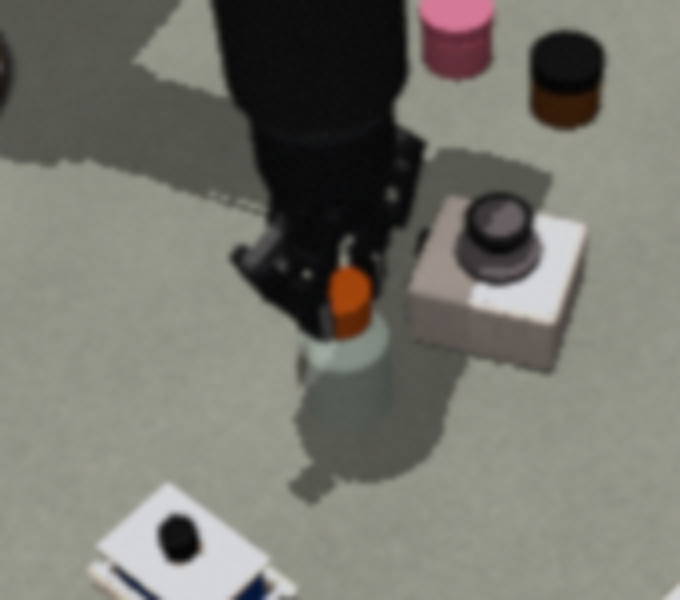

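Emit:
play_rows:
  deltas: "1 1.1 0.8 20 0 0 0;1 0 0 20 0 0 0;1 0 0 9 0 0 0;1 0 0 2 0 0 0;1 0 0 0 0 0 0;1 0 0 0 0 0 0"

```text
time_s: 28.3
ee_pos: [0.5483, -0.0015, 0.0905]
orientation: [0.001, -0.008, 1.0, 0.0]
ft_force: [0.1, 0.4, -3.3]
width: 0.0364
```

Emit:
play_rows:
  deltas: "1 0 0 1 0 0 0;1 0 0 0.5 0 0 0;1 0 0 0 0 0 0;1 0 0 0 0 0 0"

```text
time_s: 28.8
ee_pos: [0.5478, -0.0016, 0.0882]
orientation: [0.001, -0.008, 1.0, -0.0]
ft_force: [-0.2, -0.2, -3.1]
width: 0.0365
```

Emit:
play_rows:
  deltas: "1 0 0 0.5 0 0 0;1 0 0 0.5 0 0 0;1 0 0 0 0 0 0;1 0 0 0 0 0 0"

```text
time_s: 29.3
ee_pos: [0.5478, -0.0016, 0.0873]
orientation: [0.001, -0.008, 1.0, -0.0]
ft_force: [-0.7, 0.3, -0.2]
width: 0.0365
```

Emit:
play_rows:
  deltas: "1 0 0 0.5 0 0 0;1 0 0 0 0 0 0;1 0 0 0 0 0 0"

```text
time_s: 29.68
ee_pos: [0.5481, -0.0016, 0.0873]
orientation: [0.001, -0.008, 1.0, -0.0]
ft_force: [-2.3, 0.8, 5.2]
width: 0.0363
```

Standing on the bench. Release and rise.

Emit:
play_rows:
  deltas: "0.1 0 0 0 0 0 0;-0.2 0 0 0 0 0 0;-0.6 0 0 0 0 0 0;-0.6 0 0 0 0 0 0;-0.6 0 0 -10 0 0 0;-0.6 0 0 -40 0 0 0;-0.6 0 0 -40 0 0 0;-1 0 0 -40 0 0 0;-1 0 0 0 0 0 0;-1 0 0 0 0 0 0"

```text
time_s: 30.92
ee_pos: [0.5473, -0.0015, 0.217]
orientation: [0.001, -0.008, 1.0, 0.0]
ft_force: [-0.7, 0.3, -1.0]
width: 0.0855
```

```bash
python3 g.py 452.5 345 160 0.9
```

```text
t 30.93 p [547.3  -1.5 217. ] yawx -179.1 q6 -1.91 F [-0.7  0.3 -1. ] w 85.5 tilt [0.0021 0.0003]
tool shift [ 89.7 347.9  56.9] rotvec tool [ 0.02  0.12 -0.03] shift if rotated first [ 89.4 348.   57. ]
```

Emit:
play_rows:
  deltas: "-1 9 34.8 0 0 0.1 0;-1 9 34.8 0 0 0 0;-1 9 34.8 0 0 0 0;-1 9 34.8 0 0 0 0;-1 9 34.8 0 0 0 0;-1 9 34.8 0 0 0 0;-1 9 34.8 0 0 0 0;-1 9 34.8 0 0 0 0;-1 9 34.8 0 0 0 0;-1 9 34.8 0 0 0 0;-1 0 0 28 0 0 0;-1 0 0 28 0 0 0;-1 0 0 0 0 0 0;-1 0 0 0 0 0 0"

```text
time_s: 32.67
ee_pos: [0.4526, 0.3451, 0.1611]
orientation: [0.0, -0.008, 1.0, -0.0]
ft_force: [0.9, -0.3, 0.6]
width: 0.0856
```

```bash
python3 g.py 452.5 345 30 0.9; python3 - <<'E'
from h import *
for n in("top","scene"):
    im,d=manip.get_image(n);H=hsv(im);h,s,v=[H[...,i].astype(int) for i in range(3)];z=pts3(n,d)[...,2]
    if n=="top":
        box=(265,180,310,240);b=im[150:270,200:420]
        print("rack/cover",rect(n,(z>.05)&(z<.062),.055,(340,170,405,250)))
    else:
        box=(220,180,290,270);a=im[100:280,170:340]
    print(n,rect(n,(z>.10)&(z<.2)&(s>120),.108,box))
cv2.imwrite("pics/p11a.png",cv2.resize(b,(800,436),interpolation=cv2.INTER_CUBIC)[:,:,::-1])
cv2.imwrite("pics/p11.png",cv2.resize(a,(566,600),interpolation=cv2.INTER_CUBIC)[:,:,::-1])
E
```

```text
t 32.67 p [452.6 345.1 161.1] yawx -179.1 q6 -2.55 F [ 0.9 -0.3  0.6] w 85.6 tilt [ 0.0002 -0.0006]
tool shift [1.000e-01 0.000e+00 1.311e+02] rotvec tool [-0.03  0.01 -0.01] shift if rotated first [ 1.000e-01 -1.000e-01  1.311e+02]
rack/cover {'c': array([ 548.3, -151.6]), 'size': array([87.8, 59.4]), 'yaw': 0.9, 'mom': array([ 548.2, -151.6]), 'n': 861}
top {'c': array([547.7,   8.9]), 'size': array([31.5, 13.5]), 'yaw': 1.3, 'mom': array([547.1,   7.3]), 'n': 75}
scene {'c': array([547.3,  -3.6]), 'size': array([37.7, 38.7]), 'yaw': 94.2, 'mom': array([547.9,  -3.8]), 'n': 162}
```

View pics/p11.png

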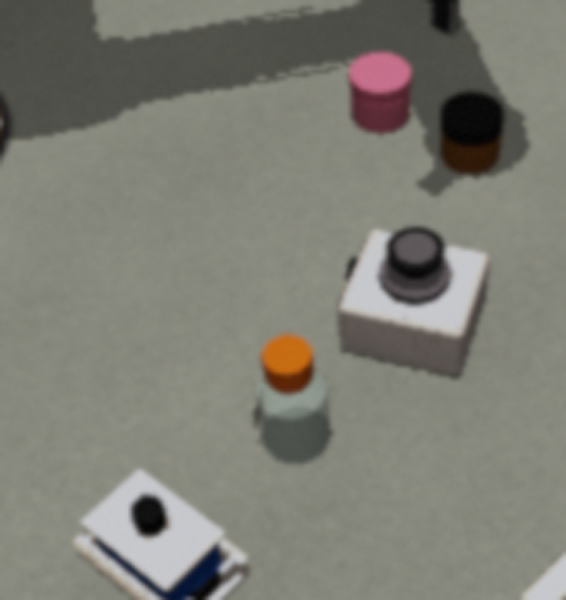

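View pics/p11a.png

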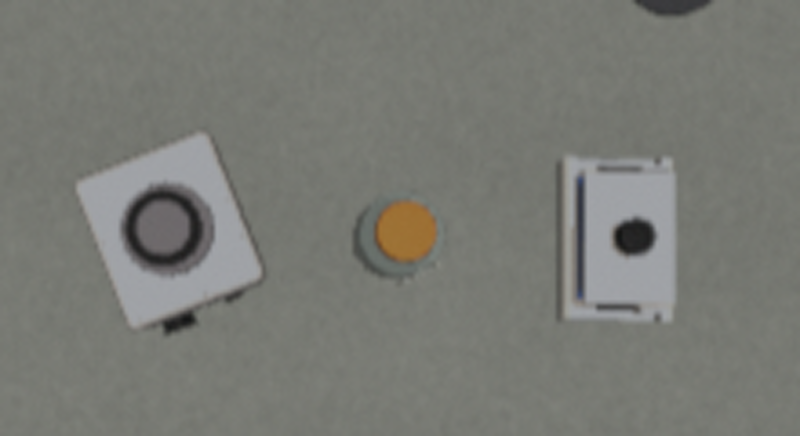

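Emit:
play_rows:
  deltas: "-1 0 0 35 0 0 0;-1 0 0 35 0 0 0;-1 0 0 35 0 0 0;-1 0 0 25 0 0 0;-1 0 0 11 0 0 0;-1 0 0 0 0 0 0;1 0 0 0 0 0 0;1 0 0 0 0 0 0;1 0 0 0 0 0 0;1 0 0 0 0 0 0;1 0 0 0 0 0 0"
  squeeze: 40

```text
time_s: 34.15
ee_pos: [0.453, 0.346, 0.0213]
orientation: [0.001, -0.008, 1.0, 0.001]
ft_force: [-0.8, 0.1, 6.3]
width: 0.0588
```

```bash
python3 g.py 452.5 345 200 0.9
```

```text
t 34.15 p [453.  346.   21.3] yawx -179.1 q6 -2.55 F [-0.8  0.1  6.3] w 58.8 tilt [0.0017 0.0021]
tool shift [   0.2   -0.6 -178.7] rotvec tool [0.12 0.1  0.  ] shift if rotated first [   0.5   -1.  -178.7]
```

Emit:
play_rows:
  deltas: "1 0 0 -10 0 0 0;1 0 0 -40 0 0 0;1 0 0 -40 0 0 0;1 0 0 -40 0 0 0;1 0 0 -40 0 0 0;1 0 0 0 0 0 0;1 0 0 0 0 0 0"

```text
time_s: 35.02
ee_pos: [0.4518, 0.3446, 0.1897]
orientation: [-0.0, -0.008, 1.0, 0.0]
ft_force: [0.5, 0.3, -1.6]
width: 0.0589
```

```bash
python3 g.py 635.5 -0.5 190 0.9; python3 - <<'E'
from h import *
n="top";im,d=manip.get_image(n);H=hsv(im);h,s,v=[H[...,i].astype(int) for i in range(3)];z=pts3(n,d)[...,2]
box=(285,180,335,240)
print("capz",rect(n,(z>.10)&(z<.2),.108,box),"capc",rect(n,(s>120)&(h<25),.108,box))
print("mixer",rect(n,(z>.045)&(z<.3),.06,(200,180,285,250)),"cup",rect(n,z>.085,.097,(225,190,265,235)))
cv2.imwrite("pics/p12.png",cv2.resize(im,(800,600))[:,:,::-1])
E
```

```text
t 35.02 p [451.8 344.6 189.7] yawx -179.1 q6 -2.55 F [ 0.5  0.3 -1.6] w 58.9 tilt [-0.0006  0.0001]
tool shift [-178.5 -347.8   -0.5] rotvec tool [ 0.01 -0.03 -0.04] shift if rotated first [-1.783e+02 -3.480e+02 -3.000e-01]
capz {'c': array([546.3,  -2.9]), 'size': array([34.9, 36.6]), 'yaw': 136.4, 'mom': array([546.5,  -3. ]), 'n': 219} capc {'c': array([546.9,  -2.3]), 'size': array([33.7, 36. ]), 'yaw': 91.6, 'mom': array([547.3,  -2.7]), 'n': 210}
mixer {'c': array([544.5, 147.4]), 'size': array([105.9,  95.5]), 'yaw': 23.3, 'mom': array([544.4, 147.3]), 'n': 1804} cup {'c': array([544.9, 147.5]), 'size': array([46.7, 44.9]), 'yaw': 46.8, 'mom': array([545.1, 147.9]), 'n': 352}
```

View pics/p12.png

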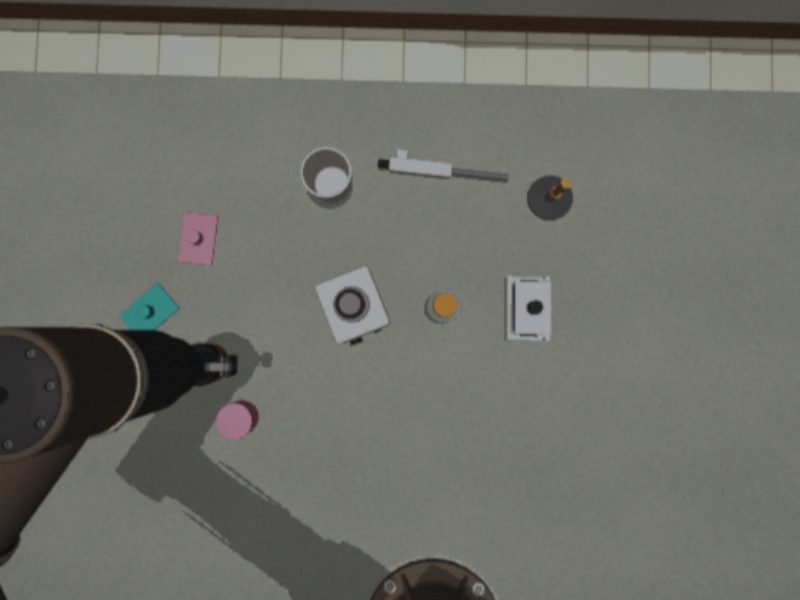

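Emit:
play_rows:
  deltas: "1 -17.8 -34.9 0 0 0 0;1 -17.8 -34.9 0 0 0 0;1 -17.8 -34.9 0 0 0 0;1 -17.8 -34.9 0 0 0 0;1 -17.8 -34.9 0 0 0 0;1 -17.8 -34.9 0 0 0 0;1 -17.8 -34.9 0 0 0 0;1 -17.8 -34.9 0 0 0 0;1 -17.8 -34.9 0 0 0 0;1 -17.8 -34.9 0 0 0 0;1 0 0 0 0 0 0;1 0 0 30 0 0 0;1 0 0 30 0 0 0;1 0 0 0 0 0 0;1 0 0 0 0 0 0"

```text
time_s: 36.95
ee_pos: [0.6359, -0.0009, 0.1303]
orientation: [0.0, -0.008, 1.0, -0.0]
ft_force: [0.7, 0.6, -0.6]
width: 0.0587
```

```bash
python3 g.py 635 -1.2 23 0.9; python3 - <<'E'
from h import *
im,d=manip.get_image("scene")
cv2.imwrite("pics/p13.png",cv2.resize(im[120:330,150:400],(714,600),interpolation=cv2.INTER_CUBIC)[:,:,::-1])
E
```

```text
t 36.95 p [635.9  -0.9 130.3] yawx -179.1 q6 -1.86 F [ 0.7  0.6 -0.6] w 58.7 tilt [ 0.0001 -0.0006]
tool shift [  0.9  -0.2 107.3] rotvec tool [-0.03  0.01  0.02] shift if rotated first [  0.9  -0.3 107.3]
```

View pics/p13.png

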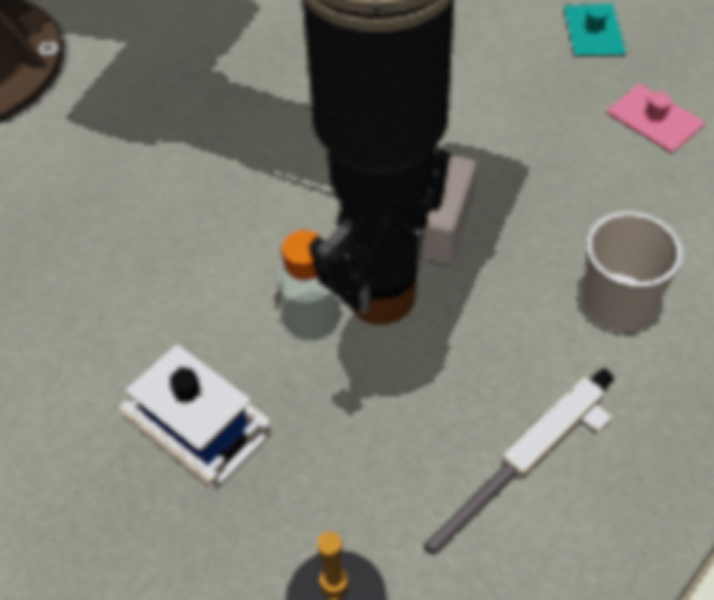

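Emit:
play_rows:
  deltas: "1 0.9 -0.3 30 0 0 0;1 0 0 30 0 0 0;1 0 0 30 0 0 0;1 0 0 13 0 0 0;1 0 0 3 0 0 0;1 0 0 1 0 0 0;1 0 0 0 0 0 0;1 0 0 0 0 0 0"

```text
time_s: 38.0
ee_pos: [0.6351, -0.0015, 0.0235]
orientation: [0.001, -0.008, 1.0, 0.0]
ft_force: [0.2, -0.2, -1.7]
width: 0.0594
```

Emit:
play_rows:
  deltas: "1 0 0 0.5 0 0 0;1 0 0 0.5 0 0 0;1 0 0 0 0 0 0;1 0 0 0 0 0 0"

```text
time_s: 38.5
ee_pos: [0.6346, -0.0016, 0.0216]
orientation: [-0.0, -0.008, 1.0, -0.0]
ft_force: [0.3, 0.2, -1.5]
width: 0.0589
```

Emit:
play_rows:
  deltas: "1 0 0 0.5 0 0 0;1 0 0 0.5 0 0 0;1 0 0 0 0 0 0;1 0 0 0 0 0 0"

```text
time_s: 39.0
ee_pos: [0.6347, -0.0016, 0.0213]
orientation: [0.0, -0.008, 1.0, -0.0]
ft_force: [-2.8, 0.0, 5.1]
width: 0.059
```

Emit:
play_rows:
  deltas: "-0.5 0 0 0 0 0 0;-1 0 0 0 0 0 0;-1 0 0 0 0 0 0;-1 0 0 0 0 0 0;-1 0 0 -15 0 0 0;-1 0 0 -40 0 0 0;-1 0 0 -40 0 0 0;-1 0 0 -40 0 0 0;-1 0 0 -40 0 0 0;-1 0 -40 0 0 0 0;-1 0 -50 0 0 0 0;-1 0 -50 0 0 0 0;-1 0 -50 0 0 0 0;-1 0 -50 0 0 0 0;-1 0 -50 0 0 0 0;-1 0 -50 0 0 0 0;-1 0 -50 0 0 0 0;-1 0 0 0 0 0 0;-1 0 0 0 0 0 0"

```text
time_s: 41.38
ee_pos: [0.6404, -0.3916, 0.1963]
orientation: [0.0, -0.007, 1.0, -0.0]
ft_force: [-0.5, -0.1, 0.1]
width: 0.0852
```

```bash
python3 - <<'E'
from h import *
for n in("top","scene"):
    im,d=manip.get_image(n);H=hsv(im);h,s,v=[H[...,i].astype(int) for i in range(3)];z=pts3(n,d)[...,2]
    def sh(k,m,zz,b):
        try: print(n,k,rect(n,m,zz,b),round(float(np.median(z[b[1]:b[3],b[0]:b[2]][m[b[1]:b[3],b[0]:b[2]])),4))
        except Exception as e: print(n,k,e)
    if n=="top":
        sh("cap",(z>.10)&(z<.2),.108,(285,190,335,240)); sh("jar",(z>.045)&(z<.07),.054,(260,140,330,194))
        sh("cover",(z>.05)&(z<.062),.055,(340,170,405,250));sh("rack",(z>.012)&(z<.03),.022,(345,185,400,245))
        sh("mixer",(z>.045)&(z<.3),.06,(200,180,285,250))
        sh("beaker",z>.07,.085,(205,95,255,145));sh("burner",z>.008,.01,(360,115,408,158));sh("pip",(z>.01),.02,(260,100,360,135))
    else:
        sh("cap",(z>.10)&(z<.2)&(s>120),.108,(220,180,290,270)); sh("jar",(z>.045)&(z<.065)&(v<90),.054,(265,190,330,260))
    cv2.imwrite(f"pics/f_{n}.png",im[:,:,::-1])
    c=im[120:300,160:340] if n=="scene" else im[130:250,220:420]
    cv2.imwrite(f"pics/fc_{n}.png",cv2.resize(c,None,fx=3.3,fy=3.3,interpolation=cv2.INTER_CUBIC)[:,:,::-1])
E
```

```text
File "<stdin>", line 5
    try: print(n,k,rect(n,m,zz,b),round(float(np.median(z[b[1]:b[3],b[0]:b[2]][m[b[1]:b[3],b[0]:b[2]])),4))
                                                                                                     ^
SyntaxError: closing parenthesis ')' does not match opening parenthesis '['
```

```bash
python3 - <<'E'
from h import *
for n in("top","scene"):
    im,d=manip.get_image(n);H=hsv(im);h,s,v=[H[...,i].astype(int) for i in range(3)];z=pts3(n,d)[...,2]
    def sh(k,m,zz,b):
        try:
            w=(slice(b[1],b[3]),slice(b[0],b[2]));print(n,k,rect(n,m,zz,b),round(float(np.median(z[w][m[w]])),4))
        except Exception as e: print(n,k,e)
    if n=="top":
        sh("cap",(z>.10)&(z<.2),.108,(285,190,335,240)); sh("jar",(z>.045)&(z<.07),.054,(260,140,330,194))
        sh("cover",(z>.05)&(z<.062),.055,(340,170,405,250));sh("rack",(z>.012)&(z<.03),.022,(345,185,400,245))
        sh("mixer",(z>.045)&(z<.3),.06,(200,180,285,250))
        sh("beaker",z>.07,.085,(205,95,255,145));sh("burner",z>.008,.01,(360,115,408,158));sh("pip",(z>.01),.02,(260,100,360,135))
    else:
        sh("cap",(z>.10)&(z<.2)&(s>120),.108,(220,180,290,270)); sh("jar",(z>.045)&(z<.065)&(v<90),.054,(265,190,330,260))
    cv2.imwrite(f"pics/f_{n}.png",im[:,:,::-1])
    c=im[120:300,160:340] if n=="scene" else im[130:250,220:420]
    cv2.imwrite(f"pics/fc_{n}.png",cv2.resize(c,None,fx=3.3,fy=3.3,interpolation=cv2.INTER_CUBIC)[:,:,::-1])
E
```

```text
top cap {'c': array([546.3,  -2.9]), 'size': array([34.9, 36.6]), 'yaw': 136.4, 'mom': array([546.6,  -3.2]), 'n': 218} 0.1076
top jar {'c': array([631.4,  -3.9]), 'size': array([57.6, 57.3]), 'yaw': 1.6, 'mom': array([632.2,  -3.3]), 'n': 489} 0.0538
top cover {'c': array([ 548.3, -151.6]), 'size': array([87.8, 59.4]), 'yaw': 0.9, 'mom': array([ 548. , -151.7]), 'n': 865} 0.0548
top rack {'c': array([ 547.9, -151.1]), 'size': array([107.8,  70.8]), 'yaw': 1.0, 'mom': array([ 540.9, -126.3]), 'n': 313} 0.0222
top mixer {'c': array([544.3, 147.4]), 'size': array([106.2,  95.6]), 'yaw': 23.5, 'mom': array([544.3, 147.3]), 'n': 1811} 0.0599
top beaker {'c': array([757.2, 194.6]), 'size': array([82.8, 79.3]), 'yaw': 1.9, 'mom': array([758.3, 194.6]), 'n': 299} 0.0832
top burner {'c': array([ 746., -189.]), 'size': array([74.4, 75. ]), 'yaw': 171.3, 'mom': array([ 745.3, -192.1]), 'n': 636} 0.0137
top pip {'c': array([7.915e+02, 3.000e-01]), 'size': array([227.9,  40.1]), 'yaw': 84.3, 'mom': array([787.6,  20.6]), 'n': 735} 0.0192
scene cap {'c': array([548.1,  -3.6]), 'size': array([35.2, 37.5]), 'yaw': 129.8, 'mom': array([547.9,  -3.8]), 'n': 165} 0.1077
scene jar {'c': array([634.7,  -4.5]), 'size': array([54.8, 62.2]), 'yaw': 129.8, 'mom': array([634.1,  -4.4]), 'n': 405} 0.0538
```

View pics/fc_top.png

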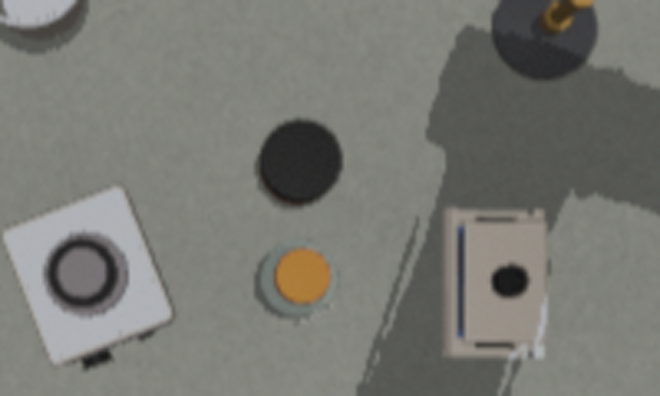

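View pics/fc_scene.png

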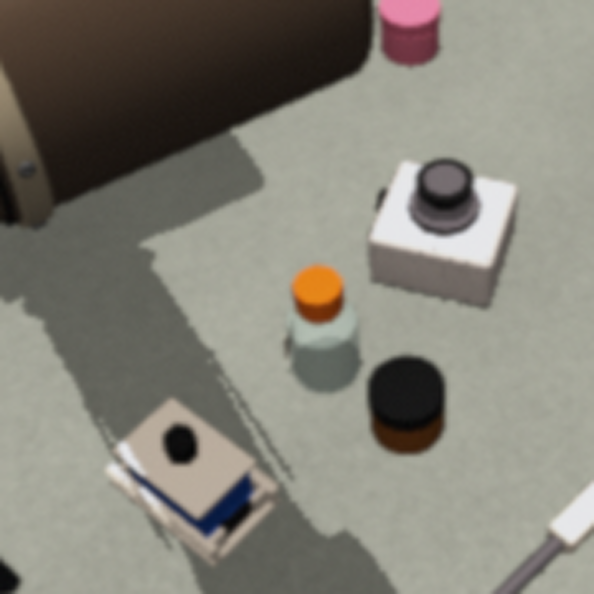

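```bash
python3 -c "
from station import manip
print(manip.sign_off())"
```

```text
the job is handed in; nothing more can be done
None
```

I set out the bench in the order asked and handed the job in after about 41.5 s of robot time. No check failed. The bottle and jar are each a millimetre or two off their ideal spots.

- **Insert:** it is fully home in the rack base. Its top measured 50.1 mm above the bench, and it did not move when I pressed the top centre with 30 N.
- **Cover:** it rests on the insert with its top face at 55 mm, turned the same way as the rack. It sits about 1–2 mm off the insert's centre.
- **Bottle:** it stands upright at about (547, -3) mm. The midpoint between rack base and mixer measures (546.5, -2) mm.
- **Jar:** it stands upright behind the bottle at about (633, -4) mm. The gap is about 28 mm, and the jar is about 2 mm to the side of square. The two cameras differ by about 2–3 mm along x for the jar, close to their calibration accuracy.
- **Bystanders:** the beaker, burner and pipette measured where they were at the start, within 1–2 mm of camera noise. The gripper was open and well clear of everything.

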